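Find the tired brush spring and release its lock

TASK

One of the three carbon brushes in the brush gear on the low wooden board has a tired spring. Going along the row from left to right as the robot sees it, press the brushes one at a time, each well over half-way into its box, to feel which spring is the softest; then push that brush's steel locking tag fully down, so that its spring can be changed. Leave the other two tags up, use only the fingertips, and do not pick up or shift the loose things around.

Things in the scene. Friction and masses are not known exactly. Their poses are not given: they have to be found in the camera images.
- brush_gear: motor brush gear bolted to a low fixed wooden board (260 mm square, top 66 mm above the bench): a brown bar 190 mm long (y), 52 mm deep (x), top 104 mm above the bench, on two grey feet 88 mm deep; three alike bronze brush boxes stand on it in a row, 60 mm apart. Origin: under the bar's centre, on the board (z = 0.066). y runs along the row to the robot's left; -x, the side of the tags, faces the robot.
- brush_a_top (a point): centre of the top face of carbon brush a: a black block 20 mm (x) by 25 mm (y) upright in its bronze box (31 x 36 mm, rim 150 mm above the bench); the top is 166 mm above the bench when fully out. The letters say nothing about the places in the row (swapped at random).
- brush_a (a joint): how far brush a is pressed down into its box, in m: 0 standing fully out, 0.012 fully in. A preloaded spring pushes it back out; sound springs take about 11 to 12 N to press fully in (about 4 N to start moving), a tired one less than half of that.
- tag_a_tip (a point): middle of the thumb roll (18 mm wide, 7 mm thick) at the free end of the locking tag of brush a: a bare steel strip 15 mm wide on the robot's side of that brush's box. It turns about a level pin at pin_a, 37 mm from this point. As found it sticks out towards the robot and up at about 30 to 35 degrees, its end 144 to 147 mm above the bench; pushed down it lies level.
- pin_a (a point): centre of the hinge pin of tag a, 126 mm above the bench and 29 mm in front of (-x of) the middle of its brush. Two hinge ears (24 mm over the outside) reach 4 mm farther in front of the pin and 5 mm above it.
- tag_a (a joint): angle of the locking tag of brush a, rad: 0 to 0.1 as found (up), growing as it is pushed down; 0.61 is level, 0.75 its stop. A stiff hinge (about 3 N 22 mm from the pin), no spring: it stays where it is left. Pressing straight down 24 mm in front of the pin, to the height of the pin, swings it down.
- brush_b_top (a point): centre of the top face of carbon brush b: a black block 20 mm (x) by 25 mm (y) upright in its bronze box (31 x 36 mm, rim 150 mm above the bench); the top is 166 mm above the bench when fully out. The letters say nothing about the places in the row (swapped at random).
- brush_b (a joint): how far brush b is pressed down into its box, in m: 0 standing fully out, 0.012 fully in. A preloaded spring pushes it back out; sound springs take about 11 to 12 N to press fully in (about 4 N to start moving), a tired one less than half of that.
- tag_b_tip (a point): middle of the thumb roll (18 mm wide, 7 mm thick) at the free end of the locking tag of brush b: a bare steel strip 15 mm wide on the robot's side of that brush's box. It turns about a level pin at pin_b, 37 mm from this point. As found it sticks out towards the robot and up at about 30 to 35 degrees, its end 144 to 147 mm above the bench; pushed down it lies level.
- pin_b (a point): centre of the hinge pin of tag b, 126 mm above the bench and 29 mm in front of (-x of) the middle of its brush. Two hinge ears (24 mm over the outside) reach 4 mm farther in front of the pin and 5 mm above it.
- tag_b (a joint): angle of the locking tag of brush b, rad: 0 to 0.1 as found (up), growing as it is pushed down; 0.61 is level, 0.75 its stop. A stiff hinge (about 3 N 22 mm from the pin), no spring: it stays where it is left. Pressing straight down 24 mm in front of the pin, to the height of the pin, swings it down.
- brush_c_top (a point): centre of the top face of carbon brush c: a black block 20 mm (x) by 25 mm (y) upright in its bronze box (31 x 36 mm, rim 150 mm above the bench); the top is 166 mm above the bench when fully out. The letters say nothing about the places in the row (swapped at random).
- brush_c (a joint): how far brush c is pressed down into its box, in m: 0 standing fully out, 0.012 fully in. A preloaded spring pushes it back out; sound springs take about 11 to 12 N to press fully in (about 4 N to start moving), a tired one less than half of that.
- tag_c_tip (a point): middle of the thumb roll (18 mm wide, 7 mm thick) at the free end of the locking tag of brush c: a bare steel strip 15 mm wide on the robot's side of that brush's box. It turns about a level pin at pin_c, 37 mm from this point. As found it sticks out towards the robot and up at about 30 to 35 degrees, its end 144 to 147 mm above the bench; pushed down it lies level.
- pin_c (a point): centre of the hinge pin of tag c, 126 mm above the bench and 29 mm in front of (-x of) the middle of its brush. Two hinge ears (24 mm over the outside) reach 4 mm farther in front of the pin and 5 mm above it.
- tag_c (a joint): angle of the locking tag of brush c, rad: 0 to 0.1 as found (up), growing as it is pushed down; 0.61 is level, 0.75 its stop. A stiff hinge (about 3 N 22 mm from the pin), no spring: it stays where it is left. Pressing straight down 24 mm in front of the pin, to the height of the pin, swings it down.
- bearing: loose near the brush gear, to be left alone: ball bearing lying flat on the board, 38 mm wide, 12 mm high. Origin: centre of its underside.
- bolt_m8: loose near the brush gear, to be left alone: hex bolt lying on the board, 16 x 66 x 15 mm. Origin: centre of its underside.
- regulator: loose near the brush gear, to be left alone: black voltage regulator block with two copper brushes, on the bench, 34 x 71 x 30 mm. Origin: centre of its underside.
- screw_tin: loose near the brush gear, to be left alone: shallow open tin of screws, on the bench, 83 mm wide, 44 mm high. Origin: centre of its underside.
- bench_vice: dark blue bench vice, fixed to the left of the board: 270 mm high at its jaws, 212 mm at its tail end next to the board; it fills x 0.45 to 0.76, y 0.015 to 0.50 of the bench, so cross it high. Origin: centre of its base, on the bench.

How it is judged:
On the way, in this order (a step that is already met when the one before it is completed fails the run):
1. the left brush is pressed at least 6 mm into its box, the other two standing out (((y of brush_a_top in the frame of brush_gear above 0.03 m and value of joint brush_a above 0.006 m and value of joint each of brush_b, brush_c below 0.003 m) or (y of brush_b_top in the frame of brush_gear above 0.03 m and value of joint brush_b above 0.006 m and value of joint each of brush_a, brush_c below 0.003 m) or (y of brush_c_top in the frame of brush_gear above 0.03 m and value of joint brush_c above 0.006 m and value of joint each of brush_a, brush_b below 0.003 m))), for 0.1 s.
2. the middle brush is pressed at least 6 mm into its box, the other two standing out (((y of brush_a_top in the frame of brush_gear between -0.03 and 0.03 m and value of joint brush_a above 0.006 m and value of joint each of brush_b, brush_c below 0.003 m) or (y of brush_b_top in the frame of brush_gear between -0.03 and 0.03 m and value of joint brush_b above 0.006 m and value of joint each of brush_a, brush_c below 0.003 m) or (y of brush_c_top in the frame of brush_gear between -0.03 and 0.03 m and value of joint brush_c above 0.006 m and value of joint each of brush_a, brush_b below 0.003 m))), for 0.1 s.
3. the right brush is pressed at least 6 mm into its box, the other two standing out (((y of brush_a_top in the frame of brush_gear below -0.03 m and value of joint brush_a above 0.006 m and value of joint each of brush_b, brush_c below 0.003 m) or (y of brush_b_top in the frame of brush_gear below -0.03 m and value of joint brush_b above 0.006 m and value of joint each of brush_a, brush_c below 0.003 m) or (y of brush_c_top in the frame of brush_gear below -0.03 m and value of joint brush_c above 0.006 m and value of joint each of brush_a, brush_b below 0.003 m))), for 0.1 s.
4. the tag of the brush with the softest spring is pushed down (value of joint tag_b above 0.55 rad), for 0.2 s.
At the end, for the whole second after the job is handed in: The tag of the brush with the softest spring is down (level or lower: at least 0.55 rad of its 0.75), the other two tags are still up (under 0.2 rad), all three brushes have sprung fully out again (within 2 mm), and the loose things are where they were (within 15 mm) (value of joint tag_b above 0.55 rad and value of joint each of tag_a, tag_c below 0.2 rad and value of joint each of brush_a, brush_b, brush_c below 0.002 m and distance of each of bearing, bolt_m8, regulator, screw_tin from where it was at the start of the episode below 0.015 m); the robot touches nothing.
It fails at once if the tag of a sound brush is pushed down (beyond 0.35 rad) (value of joint any of tag_a, tag_c above 0.35 rad).
It fails at once if a loose thing is lifted, carried or pushed away (moved more than 15 mm) (distance of any of bearing, bolt_m8, regulator, screw_tin from where it was at the start of the episode above 0.015 m).
It also fails if it takes over 51 s, if anything falls off the work surface, if the arm or the gripper's body presses on something with over 40 N, if the wrist force passes 120 N, or if a joint passes its speed limit or range.

ROBOT

A 6-joint arm with a two-finger parallel gripper is mounted at the origin on the work surface; the furniture and walls round the work are solid. World frame = base frame: x ahead of the robot, y to its left, z up, the work surface at z = 0. Lengths are in m, angles in rad, forces in N, time in s.
With the tool pointing down it reaches from about 0.325 to 0.775 m from the base axis. Payload 5.5 kg.
Tool frame: the origin (TCP) lies at the centre of the arm's flange, where the gripper is bolted on; the fingertips stand 173 mm ahead of it and the grasp point (between the pads) lies 155 mm ahead of it (r.pinch_z is the distance from the TCP to the grasp point, in m); z points along the fingers, y is the line along which they close (so a half turn about z gives the same grasp; the last joint's range is limited). The gripper opens to 85 mm and grips with 20 to 120 N. Pads are 22 mm wide; open, the fingers measure 114 mm over their backs; the gripper's body (76 mm by 85 mm) begins 54 mm behind the grasp point. The pads swing forward as they close: fully open they stand 13 mm farther back than shut.
Start: joints at [1.253, 0.091, 1.231, -0, 1.82, -0.057], TCP at [0.155, 0.58, 0.405] pointing down, gripper open.
Joint ranges: [-2.87, 2.87], [-0.86, 2.18], [0.17, 2.46], [-1.51, 4.65], [0.06, 2.69], [-2.65, 2.65]. Speed limits (rad/s): [2.57, 2.57, 3.01, 3.14, 3.14, 3.14].

INTERFACE

Orientations are given as a unit quaternion [x, y, z, w].
In Python, from workcell import r, viewer gives the robot as it stands.
- The arm moves only by the tool carry_out, never from a script. Its argument "series" is text: rows parted by semicolons, each of 6 numbers parted by spaces: the shift along the tool's x, y, z in mm, then the turn, a rotation vector about the tool's x, y, z in degrees. In form: dx dy dz rx ry rz; .... A call has 1 to 8 rows; each row shifts and turns the commanded pose from where the row before left it, along the tool's axes as they then stand; what a row does not reach is not made up. A row lasts 1/10 s, in which the tool goes at most 50 mm and 8.59 degrees, less where a joint would pass 70% of its speed; a pose out of reach is approached as far as the arm can. A call is refused whole if a number of a shift passes 50 or a number of a turn 8.59, either way. A call with a gripper value outside its range is refused whole. "claw" is the opening, from 0 (shut) to 1 (fully open), set as the call begins (left out, the last holds). The fingers move at their own pace and stop on an object; "newtons" is the grip in N (left out, the last holds). Time passes only in rows, so rows that do not move let the fingers close. It gives the time, the measured TCP pose, the force, the opening and the grip force at its end, in the units of the state.
- r.observe(): the state, without advancing time (a new reading comes with each control period).
- viewer.grab_frame(name): name is "side" or "top" or "wrist"; returns a dict with "image" (384x512x3 uint8, red, green, blue), "fx", "fy", "cx", "cy" (pixels), "distortion" ([k1, k2, p1, p2, k3] as OpenCV has them; the pictures are not rectified), "R" (3x3) and "t" (3): a world point X has camera coordinates R X + t; the wrist camera has in their place "hand_eye" (4x4, takes a point from camera to tool coordinates, whose origin is the TCP and whose axes are the flange's). Camera axes: x right, y down, z forward; pixel columns grow to the right and rows downward; lengths in m; the calibration is good to about 2 mm. A picture is of the moment at which its call begins: read the wrist's pose just before it. There is no depth.
- r.close_job(): hands the job in; it is judged then, once.
The state is a dict: "time": time; "q": joint angles; "joint_vel": joint speeds; "tau": joint torques, N m; "eef_pos": TCP position; "orientation": TCP orientation; "force": force on the tool from outside, world axes, zero at the start; "wrist_torque": the same for the moment, N m; "opening": opening from 0.0 (shut) to 1.0 (fully open); "gripper_force": force on a finger pad.
Only numpy, scipy, OpenCV 4.12 (cv2) and the standard library are available. Lean on these libraries where they do the work, as an engineer would, in place of code of your own. Each camera call takes 0.05 s, during which the arm holds its last target. There are 200 camera calls.

## Working session

There is one attempt and no reset: what is moved stays moved. The work goes in short steps, Python scripts to look and compute and a tool call to move; the robot and the scene stay as the last step left them, time stands still between calls to the robot, and variables do not carry over. Pictures are saved under pics/ and viewed, at most 10 in all, crops included, and the job is handed in when it is done.

Besides the shell and the picture viewer there is one more tool, called by a JSON object that holds its "fn" and its "kwargs", one argument or row to a line. carry_out: Moves the arm, as the interface text tells. Its arguments: {"type":"object","properties":{"series":{"type":"string"},"claw":{"type":"number"},"newtons":{"type":"number"}},"required":["series"]}

```bash
mkdir -p pics
python3 - <<'E'
from workcell import r, viewer
import cv2,pickle
o=r.observe();print(o)
d={}
for n in("side","top"):
    f=viewer.grab_frame(n);d[n]=f
    cv2.imwrite(f"pics/{n}0.png",cv2.cvtColor(f["image"],cv2.COLOR_RGB2BGR)); print(n,{k:v for k,v in f.items() if k!="image"})
pickle.dump(d,open("f0.pkl","wb"))
E
```

```text
{'time': 0.0, 'q': array([ 1.25328611e+00,  9.18792164e-02,  1.23191437e+00,  1.09070833e-05,
        1.81981897e+00, -5.67001217e-02]), 'joint_vel': array([ 0.00121073,  0.00152395, -0.00049805, -0.00201763, -0.00149859,
       -0.00073318]), 'tau': array([-4.25471217e-04, -4.58729017e+01, -4.18021989e+01, -1.17820623e-04,
        1.14511256e-02,  2.91006711e-05]), 'eef_pos': array([0.1547348 , 0.57975971, 0.40352226]), 'orientation': array([ 1.30034367e-01,  9.91508973e-01, -9.91340092e-04, -1.93060690e-04]), 'force': array([0.03263858, 0.03772772, 0.5073741 ]), 'wrist_torque': array([ 0.00091717,  0.01050404, -0.00761544]), 'gripper_force': 0.0, 'opening': 1.0038877881567636}
side {'fx': 455.26571607489024, 'fy': 455.26571607489024, 'cx': 256.9041736844177, 'cy': 194.99355118443378, 'distortion': array([-0.10514529,  0.        ,  0.        ,  0.        ,  0.        ]), 'R': array([[-0.97323645, -0.22956897, -0.01043594],
       [-0.13456457,  0.60610995, -0.78391524],
       [ 0.18628794, -0.76153057, -0.62078015]]), 't': array([0.51303788, 0.18464283, 1.16074822])}
top {'fx': 496.4026427303314, 'fy': 496.4026427303314, 'cx': 252.0684961699487, 'cy': 192.5328214592563, 'distortion': array([-0.03017377,  0.        ,  0.        ,  0.        ,  0.        ]), 'R': array([[-0.01272463, -0.99987221,  0.00967694],
       [-0.98421265,  0.0108156 , -0.17665925],
       [ 0.17653201, -0.01177209, -0.9842245 ]]), 't': array([-0.03380045,  0.55491919,  1.41953013])}
```

View pics/top0.png

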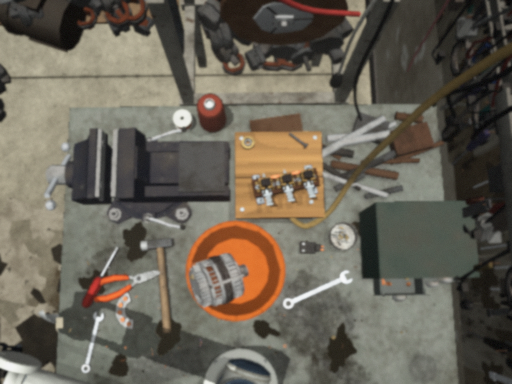

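View pics/side0.png

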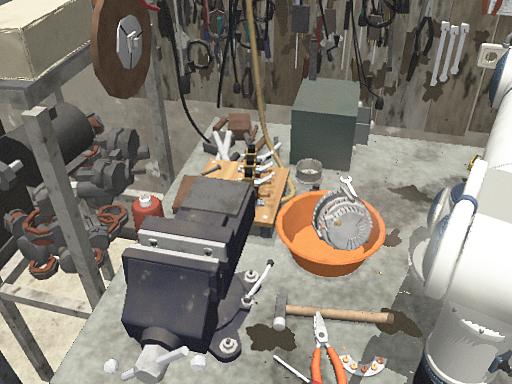

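The top view shows the board at about (235–323, 131–219) and the brush row at about (262,187), (288,183), (310,177), turned slightly. The side view shows the row partly hidden behind the vice. Next I'll enlarge that area and cast rays.

```bash
cat > h.py <<'E'
import numpy as np,cv2
from scipy.spatial.transform import Rotation as Ro
def cam(f,o=None):
    K=np.array([[f["fx"],0,f["cx"]],[0,f["fy"],f["cy"]],[0,0,1]])
    if "R" in f: R,t=np.array(f["R"]),np.array(f["t"])
    else:
        T=np.eye(4);T[:3,:3]=Ro.from_quat(o["orientation"]).as_matrix();T[:3,3]=o["eef_pos"]
        M=np.linalg.inv(T@np.array(f["hand_eye"]));R,t=M[:3,:3],M[:3,3]
    return K,np.array(f["distortion"]),R,t
def onplane(c,uv,z):
    K,D,R,t=c
    n=cv2.undistortPoints(np.array(uv,float).reshape(-1,1,2),K,D).reshape(-1,2)
    d=np.c_[n,np.ones(len(n))]@R; C=-R.T@t
    return C+d*((z-C[2])/d[:,2])[:,None]
def proj(c,X):
    K,D,R,t=c
    return cv2.projectPoints(np.array(X,float).reshape(-1,1,3),cv2.Rodrigues(R)[0],t,K,D)[0].reshape(-1,2)
E
python3 - <<'E'
import pickle,cv2
from h import *
d=pickle.load(open("f0.pkl","rb"));f=d["top"]
im=cv2.cvtColor(f["image"],cv2.COLOR_RGB2BGR)
cv2.imwrite("pics/topc.png",cv2.resize(im[145:220,230:330],None,fx=8,fy=8,interpolation=cv2.INTER_CUBIC))
c=cam(f);print(onplane(c,[(235,131),(323,131),(323,219),(235,219)],.066).round(3));print(onplane(c,[(262,187),(288,183),(310,177)],.15).round(3))
E
```

```text
[[ 0.739  0.009  0.066]
 [ 0.737 -0.255  0.066]
 [ 0.471 -0.245  0.066]
 [ 0.474  0.01   0.066]]
[[ 0.552 -0.067  0.15 ]
 [ 0.562 -0.139  0.15 ]
 [ 0.578 -0.2    0.15 ]]
```

View pics/topc.png

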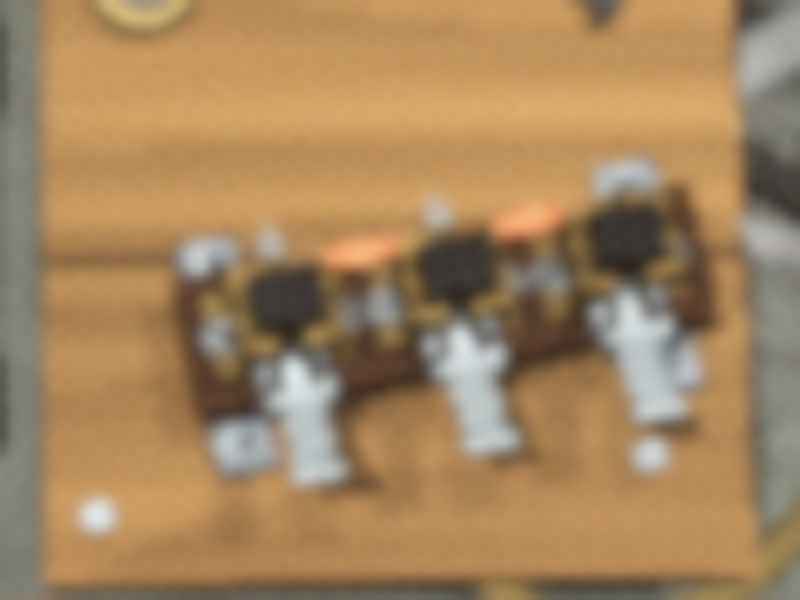

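Brush tops in full-image pixels: left (265.4,181.8), middle (286.4,178.1), right (307.7,174.1).

```bash
cat >> h.py <<'E'
def to(o,p,yaw_row=None):
    """tool-frame shift mm to bring TCP to p; turn deg about tool z to align tool y with row dir"""
    R=Ro.from_quat(o["orientation"])
    s=R.inv().apply(np.array(p)-o["eef_pos"])*1000
    if yaw_row is None: return s
    M=R.as_matrix(); tgt=np.array([[-np.cos(yaw_row),-np.sin(yaw_row),0],[-np.sin(yaw_row),np.cos(yaw_row),0],[0,0,-1]]).T
    tgt=np.c_[[-np.cos(yaw_row),-np.sin(yaw_row),0],[-np.sin(yaw_row),np.cos(yaw_row),0],[0,0,-1]]
    return s,np.degrees(Ro.from_matrix(M.T@tgt).as_rotvec())
E
python3 - <<'E'
import pickle
from h import *
from workcell import r,viewer
d=pickle.load(open("f0.pkl","rb"));c=cam(d["top"])
P=onplane(c,[(265.4,181.8),(286.4,178.1),(307.7,174.1)],.166);print(P.round(4))
v=P[0]-P[2];yaw=np.arctan2(-v[0],v[1]);print(np.degrees(yaw))
o=r.observe()
print(viewer.grab_frame("wrist")["hand_eye"])
print(to(o,[P[1][0],P[1][1],.5],yaw))
E
```

```text
[[ 0.563  -0.0758  0.166 ]
 [ 0.5727 -0.1335  0.166 ]
 [ 0.5833 -0.1923  0.166 ]]
9.888989534529026
[[ 5.71388804e-04 -9.60110497e-01 -2.79620291e-01  7.12313529e-02]
 [ 9.99999836e-01  5.56544373e-04  1.32481860e-04  1.67575010e-04]
 [ 2.84238745e-05 -2.79620321e-01  9.60110658e-01  3.18803962e-02]
 [ 0.00000000e+00  0.00000000e+00  0.00000000e+00  1.00000000e+00]]
(array([-587.72425602, -581.54850381,  -95.37934129]), array([ -0.10066514,  -0.02799248, -24.83105587]))
```

{"fn": "carry_out", "kwargs": {
  "series": "0 0 -48 0 0 0; 0 0 -47 0 0 0; -33 -33 0 0 0 0; -33 -33 0 0 0 0; -33 -33 0 0 0 0; -33 -33 0 0 0 0; -33 -33 0 0 0 0; -33 -33 0 0 0 0",
  "claw": 0,
  "newtons": 60
}}

```text
time: 0.95
eef_pos: [0.2954, 0.3357, 0.4994]
orientation: [0.13, 0.992, -0.0, 0.0]
force: [0.5, -0.2, 0.3]
opening: 0.003
gripper_force: 0.0
```

{"fn": "carry_out", "kwargs": {
  "series": "-33 -33 0 0 0 0; -33 -33 0 0 0 0; -33 -33 0 0 0 0; -33 -33 0 0 0 0; -33 -33 0 0 0 0; -33 -33 0 0 0 0; -33 -33 0 0 0 0; -33 -33 0 0 0 0"
}}

```text
time: 1.75
eef_pos: [0.4825, 0.0123, 0.4995]
orientation: [0.13, 0.991, 0.0, 0.0]
force: [0.3, 1.3, -0.7]
opening: 0.0
gripper_force: 0.0
```

{"fn": "carry_out", "kwargs": {
  "series": "-33 -33 0 0 0 0; -33 -33 0 0 0 0; -33 -33 0 0 0 0; -27 -21 0 0 0 0; 0 0 0 0 0 -8.3; 0 0 0 0 0 -8.3; 0 0 0 0 0 -8.2; 0 0 0 0 0 0"
}}

```text
time: 2.55
eef_pos: [0.5729, -0.1344, 0.4992]
orientation: [-0.086, 0.996, 0.0, -0.0]
force: [0.0, 0.2, 0.6]
opening: -0.005
gripper_force: 0.0
```

Run:
```python
import pickle
from h import *
from workcell import r,viewer
o=r.observe();f=viewer.grab_frame("wrist");pickle.dump((o,f),open("f1.pkl","wb"))
print(o["time"],o["eef_pos"],o["orientation"],o["force"],o["opening"])
cv2.imwrite("pics/w1.png",cv2.cvtColor(f["image"],cv2.COLOR_RGB2BGR))
```

```text
2.55 [ 0.57293944 -0.13441882  0.49915371] [-8.64155813e-02  9.96259078e-01  1.67900192e-04 -4.10621571e-04] [0.02401109 0.22260097 0.60545223] -0.005033574360826635
```

View pics/w1.png

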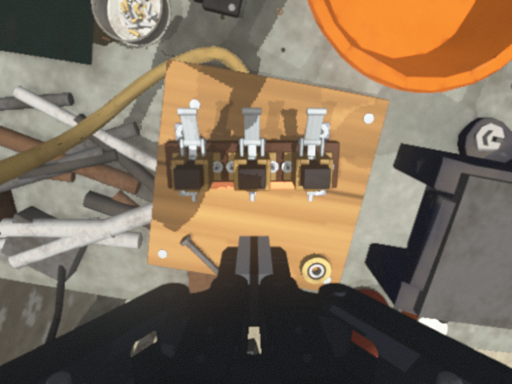

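The wrist view shows the brush tops at about (190,176), (252,176) and (315,176). Image right is the robot's left, and the tags point up in the image. The bearing (317,268) and bolt (200,253) are clear of the row. I'll segment the tops next.

Run:
```python
import pickle
from h import *
o,f=pickle.load(open("f1.pkl","rb"));c=cam(f,o)
g=f["image"].max(2);m=(g<70).astype(np.uint8)
m[:,:][:150]=0;m[200:]=0;m[:,:160]=0;m[:,345:]=0
m=cv2.morphologyEx(m,cv2.MORPH_OPEN,np.ones((5,5)))
n,l,s,ce=cv2.connectedComponentsWithStats(m)
uv=[]
for i in range(1,n):
    if s[i,4]>200:
        x,y,w,h,_=s[i];print(s[i],ce[i]);uv.append((x+w/2-.5,y+h/2-.5))
P=onplane(c,sorted(uv,reverse=True),.166);print(P.round(4))
v=P[0]-P[-1];print(np.degrees(np.arctan2(-v[0],v[1])),np.linalg.norm(v))
crop=cv2.cvtColor(f["image"][95:205,155:355],cv2.COLOR_RGB2BGR);cv2.imwrite("pics/w1c.png",cv2.resize(crop,None,fx=4,fy=4,interpolation=cv2.INTER_CUBIC))
```

```text
[174 160  30  29 708] [188.36440678 175.47740113]
[[ 0.5817 -0.1929  0.166 ]]
-0.0 0.0
```

View pics/w1c.png

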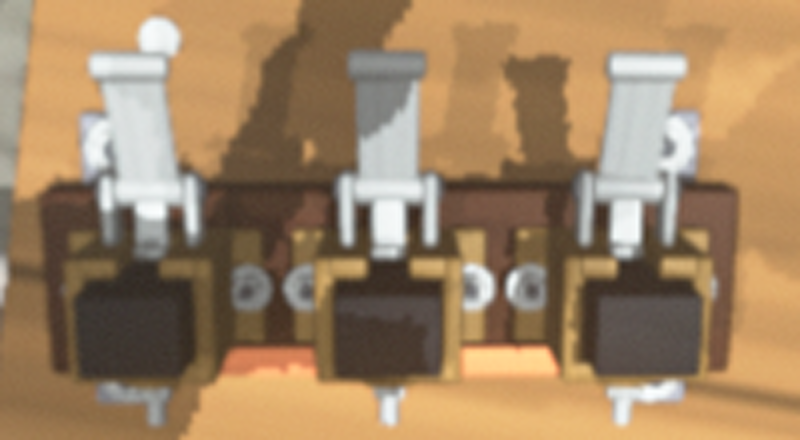

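Run:
```python
import pickle
from h import *
from workcell import r
o,f=pickle.load(open("f1.pkl","rb"));c=cam(f,o)
P=onplane(c,[(316.1,177.9),(251.6,178.1),(187.9,178.1)],.166);print(P.round(4))
T=onplane(c,[(316.4,111.1),(251.4,111.1),(186.6,111.1)],.1455);print(T.round(4),np.linalg.norm((P-T)[:,:2],axis=1))
v=P[0]-P[-1];yaw=np.arctan2(-v[0],v[1]);print(np.degrees(yaw),np.linalg.norm(v))
Rz=Ro.from_euler('z',yaw)
for p in P: print(to(o,[p[0],p[1],.347],yaw), to(o,p+[0,0,.181]+0*p)) if 0 else print(to(o,[p[0],p[1],.347],yaw))
np.savez("p.npz",P=P,yaw=yaw)
```

```text
[[ 0.5651 -0.0772  0.166 ]
 [ 0.5755 -0.1354  0.166 ]
 [ 0.5856 -0.1929  0.166 ]]
[[ 0.507  -0.0864  0.1455]
 [ 0.5175 -0.1458  0.1455]
 [ 0.5278 -0.2051  0.1455]] [0.05885214 0.05892047 0.05907151]
10.032649791898065 0.11749194535503896
(array([ -2.26905274,  57.60352096, 152.17533488]), array([ 0.02328062, -0.04519122, -0.11778629]))
(array([ -2.50923478,  -1.50007618, 152.15117809]), array([ 0.02328062, -0.04519122, -0.11778629]))
(array([ -2.51056878, -59.88816642, 152.12749994]), array([ 0.02328062, -0.04519122, -0.11778629]))
```

{"fn": "carry_out", "kwargs": {
  "series": "-2.5 29 0 0 0 0; 0 29 0 0 0 0; 0 0 48 0 0 0; 0 0 48 0 0 0; 0 0 40 0 0 0; 0 0 16 0 0 0; 0 0 0 0 0 0; 0 0 0 0 0 0"
}}

```text
time: 3.4
eef_pos: [0.5656, -0.0767, 0.3499]
orientation: [-0.085, 0.996, -0.0, 0.001]
force: [-0.4, 0.6, 1.3]
opening: -0.001
gripper_force: 0.0
```

{"fn": "carry_out", "kwargs": {
  "series": "0 0 5 0 0 0; 0 0 5 0 0 0; 0 0 4 0 0 0; 0 0 0 0 0 0; 0 0 0 0 0 0"
}}

```text
time: 3.9
eef_pos: [0.5656, -0.0767, 0.3357]
orientation: [-0.086, 0.996, -0.001, 0.002]
force: [1.3, -1.0, 6.7]
opening: 0.002
gripper_force: 3.1
```

{"fn": "carry_out", "kwargs": {
  "series": "0 0 3 0 0 0; 0 0 3 0 0 0; 0 0 0 0 0 0; 0 0 0 0 0 0; 0 0 0 0 0 0"
}}

```text
time: 4.4
eef_pos: [0.5655, -0.0767, 0.3307]
orientation: [-0.086, 0.996, -0.001, 0.002]
force: [-0.8, 0.6, 9.1]
opening: -0.002
gripper_force: 4.7
```

{"fn": "carry_out", "kwargs": {
  "series": "0 0 -20 0 0 0; 0 0 0 0 0 0; 0 -30 0 0 0 0; 0 -30 0 0 0 0; 0 0 6 0 0 0; 0 0 5 0 0 0; 0 0 5 0 0 0; 0 0 4 0 0 0"
}}

```text
time: 5.2
eef_pos: [0.5753, -0.136, 0.3289]
orientation: [-0.086, 0.996, -0.002, 0.001]
force: [-2.1, -5.7, 10.3]
opening: 0.001
gripper_force: 4.9
```

{"fn": "carry_out", "kwargs": {
  "series": "0 0 0.5 0 0 0; 0 0 0 0 0 0; 0 0 0 0 0 0; 0 0 0 0 0 0"
}}

```text
time: 5.6
eef_pos: [0.5752, -0.1359, 0.3294]
orientation: [-0.086, 0.996, -0.002, 0.001]
force: [-2.4, -5.4, 9.1]
opening: 0.001
gripper_force: 4.7
```

{"fn": "carry_out", "kwargs": {
  "series": "0 0 -20 0 0 0; 0 0 -1 0 0 0; 0 -30 0 0 0 0; 0 -29 0 0 0 0; 0 0 0 0 0 0; 0 0 6 0 0 0; 0 0 5 0 0 0; 0 0 5 0 0 0"
}}

```text
time: 6.4
eef_pos: [0.5856, -0.1929, 0.3318]
orientation: [-0.086, 0.996, 0.0, -0.0]
force: [-0.4, -1.2, 3.6]
opening: -0.001
gripper_force: 1.8
```

{"fn": "carry_out", "kwargs": {
  "series": "0 0 2.5 0 0 0; 0 0 2 0 0 0; 0 0 0 0 0 0; 0 0 0 0 0 0"
}}

```text
time: 6.8
eef_pos: [0.5857, -0.1933, 0.3281]
orientation: [-0.086, 0.996, 0.0, 0.0]
force: [-1.3, 3.5, 4.0]
opening: 0.001
gripper_force: 2.1
```

The forces at about 8–11 mm depth were 9.1 N (left), 9.1 N (middle) and 4.0 N (right), so the right spring is the soft one. Next is its tag.

{"fn": "carry_out", "kwargs": {
  "series": "0 0 -26 0 0 0; 0 0 0 0 0 0; 26 -0.5 0 0 0 0; 26.5 -0.5 0 0 0 0; 0 0 0 0 0 0; 0 0 10 0 0 0; 0 0 10 0 0 0; 0 0 0 0 0 0"
}}

```text
time: 7.6
eef_pos: [0.5344, -0.2036, 0.3303]
orientation: [-0.086, 0.996, 0.001, -0.002]
force: [-0.4, 0.8, -0.4]
opening: -0.0
gripper_force: 0.0
```

{"fn": "carry_out", "kwargs": {
  "series": "0 0 6 0 0 0; 0 0 6 0 0 0; 0 0 6 0 0 0; 0 0 6 0 0 0; 0 0 6 0 0 0; 0 0 0 0 0 0; 0 0 0 0 0 0"
}}

```text
time: 8.3
eef_pos: [0.5341, -0.2038, 0.3032]
orientation: [-0.086, 0.996, 0.0, -0.0]
force: [0.2, 0.5, -0.1]
opening: -0.001
gripper_force: 0.0
```

Run:
```python
from h import *
from workcell import r,viewer
o=r.observe();f=viewer.grab_frame("wrist");s=viewer.grab_frame("side")
print(o["time"],o["eef_pos"],o["force"],o["wrist_torque"])
a=cv2.cvtColor(f["image"],cv2.COLOR_RGB2BGR)
p=proj(cam(s),[[.53,-.2,.14]])[0].astype(int);print(p)
b=cv2.cvtColor(s["image"],cv2.COLOR_RGB2BGR)[p[1]-48:p[1]+48,p[0]-64:p[0]+64]
cv2.imwrite("pics/w2.png",np.hstack([cv2.resize(a,(400,300)),cv2.resize(b,(400,300))]))
```

```text
8.3 [ 0.53405145 -0.20378335  0.30315803] [ 0.16427697  0.45053241 -0.09383143] [ 0.04826222 -0.01068528  0.01751123]
[271 154]
```

View pics/w2.png

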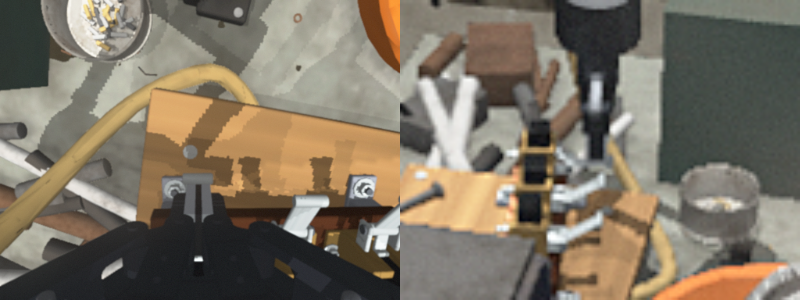

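The finger sits on the right-hand tag, with the roll just in front of it. The other two tags are up. I'll push a little farther.

{"fn": "carry_out", "kwargs": {
  "series": "0 0 3 0 0 0; 0 0 2 0 0 0; 0 0 0 0 0 0; 0 0 0 0 0 0"
}}

```text
time: 8.8
eef_pos: [0.5342, -0.2039, 0.2989]
orientation: [-0.086, 0.996, -0.0, 0.0]
force: [-0.6, 0.7, 2.2]
opening: 0.004
gripper_force: 0.9
```

{"fn": "carry_out", "kwargs": {
  "series": "0 0 2 0 0 0; 0 0 1 0 0 0; 0 0 0 0 0 0; 0 0 0 0 0 0"
}}

```text
time: 9.2
eef_pos: [0.5341, -0.2038, 0.2979]
orientation: [-0.086, 0.996, -0.001, 0.001]
force: [-3.6, 0.7, 9.7]
opening: -0.0
gripper_force: 5.3
```

{"fn": "carry_out", "kwargs": {
  "series": "0 0 -25 0 0 0; 0 0 -40 0 0 0; 0 0 -48 0 0 0; 0 0 -48 0 0 0; 0 0 -40 0 0 0; -50 0 0 0 0 0; 0 29 0 0 0 0; 0 29 0 0 0 0"
}}

```text
time: 10.0
eef_pos: [0.5764, -0.1384, 0.4917]
orientation: [-0.086, 0.996, 0.002, -0.004]
force: [0.2, 0.2, 0.7]
opening: 0.001
gripper_force: 0.0
```

Run:
```python
from h import *
from workcell import r,viewer
o=r.observe();f=viewer.grab_frame("wrist");s=viewer.grab_frame("side")
print(o["time"],o["eef_pos"],o["force"])
a=cv2.cvtColor(f["image"],cv2.COLOR_RGB2BGR)[80:230,150:350]
p=proj(cam(s),[[.53,-.17,.14]])[0].astype(int)
b=cv2.cvtColor(s["image"],cv2.COLOR_RGB2BGR)[p[1]-36:p[1]+36,p[0]-48:p[0]+48]
cv2.imwrite("pics/w3.png",np.hstack([cv2.resize(a,(400,300)),cv2.resize(b,(400,300))]))
```

```text
10.0 [ 0.57638321 -0.13836673  0.49169049] [0.15895679 0.21347818 0.66476801]
```

View pics/w3.png

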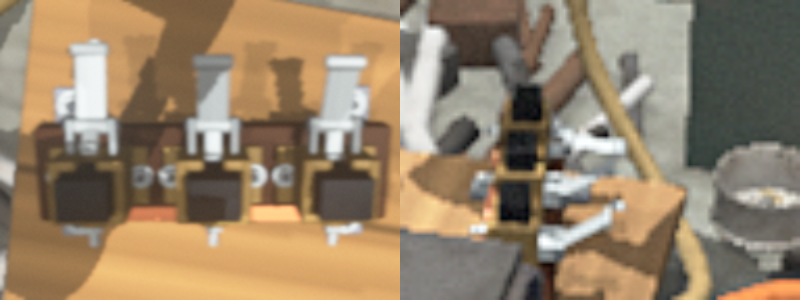

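The last push rose to 9.7 N, which means the tag reached its stop. The picture shows the right tag lying level, the other two still up, and all three brushes standing out.

```bash
python3 -c "
from workcell import r
print(r.close_job())"
```

```text
the job is handed in; nothing more can be done
None
```

I pressed the brushes from left to right and read 9.1, 9.1 and 4.0 N, so the right-hand spring is the tired one; its tag is down to its stop, the other two tags are up, and the job is handed in (no verdict was returned).

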